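# Push a castor wheel through the sprung gate of the return lane

### The job

Take the castor wheel with the orange axle sleeve, set it down flat in the open mouth of the blue return lane, and push it along the lane between the leaves of the yellow sprung gate until it is firmly but gently home against the black rubber buffer nose, pressing there for a moment without ramming it. Then let go, leaving the wheel flat against the buffer and the gate swung shut behind it. Leave the other wheel and everything else on the bench where they are.

Things in the scene. Friction and masses are not known exactly. Their poses are not given: they have to be found in the camera images.
- castor: The castor wheel to store, lying flat: black tyre disc 90 mm across and 26 mm thick, with an upright orange axle sleeve 24 mm across in its middle, its top 78 mm above the underside. About 0.45 kg. Origin: centre of the underside, z up along the sleeve. Grip the sleeve about 60 mm above the underside, so that the fingertips stay above the lane's walls and lips.
- spare: Another castor wheel of the same shape and size but with a blue sleeve, to be left alone. Origin: centre of the underside.
- lane: Blue return lane fixed to the bench, 352 x 156 mm. Origin: centre line, at bench height, under the shut gate. x = push direction (flared guides from x = -125 mm, gate at 0, end bracket at 215 mm), z up. Floor top at z = 4 mm, walls 34 mm high, 98 mm apart inside, open above before the gate. The gate shuts behind the wheel once the wheel's centre is past x = 75 mm.
- lane_mouth (a point): Spot on the floor of the lane's open mouth, on its centre line, 62 mm before the gate (lane x = -62, y = 0, z = 4 mm): the wheel's underside centre fits here with 4 mm to spare either side.
- slot (a point): Middle of the slot between the two lips that cover the lane's edges beyond the gate (lane x = 80, y = 0, z = 37 mm, the lips' top). The lips run from x = 30 to 227 mm, the slot from y = -37 to 37 mm: the upright sleeve passes along it, but the wheel cannot be put in from above there.
- gate_left (a joint): Left leaf of the yellow two-leaf gate across the lane: 45 mm long, 4 mm thick, z = 7 to 31 mm, on an upright hinge at lane x = 0, y = +60 mm (30 mm gap between the leaves). 0 rad = shut; it swings only inward, away from the mouth, up to 1.5 rad, and a spring shuts it. Pushing the wheel through both leaves takes about 10 to 16 N at most.
- gate_right (a joint): Right leaf of the gate, its mirror image, hinged at lane x = 0, y = -60 mm; 0 rad = shut, grows inward to 1.5 rad.
- gate_mid (a point): Middle of the shut gate, at the leaves' top edge (lane x = 0, y = 0, z = 31 mm).
- buffer: Steel end bracket, 50 mm high. Origin: lane x = 212 mm, y = 0, z = 0; axes as the lane's. Its rigid black rubber nose (70 mm wide, z = 6 to 18 mm) points back at the gate and is screwed out by an unreported amount: its face lies anywhere from lane x = 127 to 177 mm, so the seated wheel's centre from 82 to 132 mm. Find it slowly by feel; keep the push on it under 25 N.
- plunger (a joint): Red feeler bar on top of the nose (60 mm wide, z = 20 to 27 mm), standing 6 mm in front of the nose face; its spring takes only 0.25 to 0.55 N, less than the wheel's friction. 0 m = out, 0.006 m = pushed in flush with the nose face: the wheel is home.
- grease: Grease jar with yellow cap, 64 mm across, 70 mm high. Bystander, to be left alone. Origin: centre of the underside.
- spraycan: Spray can, 56 mm across, 170 mm high. Bystander, to be left alone. Origin: centre of the underside.
- bearings: Open blue plastic tray of bearings, 120 x 100 mm, 40 mm high. Bystander, to be left alone. Origin: centre of the underside.
- fork: Aluminium castor fork lying down, about 165 mm long, 50 mm wide, 30 mm high. Bystander, to be left alone. Origin: centre of the underside.
- wrench: Wrench lying flat. Bystander, to be left alone. Origin: centre of the underside.
- screwdriver: Screwdriver lying flat. Bystander, to be left alone. Origin: centre of the underside.
Not all that is in view belongs to the job. Leave any green look-alike of the castor alone.

How it is judged:
By the outcome, as a careful person would: the job done as asked, in the order asked, and still so for the second after the job is handed in, with the robot touching nothing.
It also fails if it takes over 58 s, if anything falls off the work surface, if the arm or the gripper's body presses on something with over 40 N, if the wrist force passes 120 N, or if a joint passes its speed limit or range.

### The arm

A 6-joint arm with a two-finger parallel gripper is mounted at the origin on the work surface. World frame = base frame: x ahead of the robot, y to its left, z up, the work surface at z = 0. Lengths are in mm, angles in rad, forces in N, time in s.
With the tool pointing down it reaches from about 350 to 875 mm from the base axis. Payload 4.2 kg.
Tool frame: the origin (TCP) lies at the very end of the fingers, on their centre line; the grasp point (between the pads) lies 19 mm behind it (arm.pinch_z is the distance from the TCP to the grasp point, in mm); x points along the fingers, y is the direction in which the jaws open and shut, and the axes are right-handed (so a half turn about x gives the same grasp; the last joint's range is limited). The gripper opens to 85 mm and grips with 20 to 120 N. Pads are 22 mm wide; open, the fingers measure 114 mm over their backs; the gripper's body (76 mm by 85 mm) begins 54 mm behind the grasp point. The pads swing forward as they close: fully open they stand 13 mm farther back than shut.
Start: joints at [1.529, 0.385, 0.008, 0, -1.194, -0.259], TCP at [185.145, 596.926, 191.912] pointing down, gripper open.
Joint ranges: [-3.14, 3.14], [-1.21, 2.06], [-1.07, 1.41], [-3.16, 2.05], [-2.99, -0.16], [-3.1, 3.1]. Speed limits (rad/s): [2.79, 2.79, 3.14, 3.14, 3.14, 3.14].

### API

Orientations are given as a unit quaternion [x, y, z, w].
In Python, from bench import arm gives the robot as it stands.
- The arm moves only by the tool drive_tool, never from a script. Its argument "motion" is a list of rows, each a list of 4 numbers: the shift along the tool's x, y, z in mm, then the turn about the tool's x in degrees. In form: [[dx, dy, dz, spin], ...]. A call has 1 to 10 rows; each row shifts and turns the commanded pose from where the row before left it, along the tool's axes as they then stand; what a row does not reach is not made up. A row lasts 1/12 s, in which the tool goes at most 41.7 mm and 7.16 degrees, less where a joint would pass 70% of its speed; a pose out of reach is approached as far as the arm can. A call with a gripper value outside its range is refused whole. "grip" is the finger opening in mm, from 0 to 85.4, set as the call begins (left out, the last holds). The fingers move at their own pace and stop on an object; the grip force is fixed at half the most. Time passes only in rows, so rows that do not move let the fingers close. It gives the time, the measured TCP pose, the force and the opening at its end, in the units of the state.
- arm.read_state(): the state, without advancing time (a new reading comes with each control period).
- arm.get_image(name): name is "scene" or "top"; returns the picture (480x640x3 uint8, red, green, blue); there is no depth.
- arm.calibration(name): a dict with "K" (3x3 intrinsics, pixels), "eye" and "attitude" of the camera in the world. Camera axes: x right, y up, looking along -z (the intrinsics and any distortion apply to the point x, -y, -z); pixel columns grow to the right and rows downward; lengths in mm; the calibration is good to about 2 mm. A picture is of the moment at which its call begins. calibration takes no time and is no camera call.
- arm.job_done(): hands the job in, once; it reports no verdict.
The state is a dict: "clock": time; "joints": joint angles; "joint_vel": joint speeds; "joint_efforts": joint torques, N m; "position": TCP position; "ee_rot": TCP orientation; "contact_force": force on the tool from outside, world axes, zero at the start; "wrist_torque": the same for the moment, N m; "gripper_width": finger opening in mm.
Only numpy, scipy, OpenCV 4.12 (cv2) and the standard library are available. Lean on these libraries where they do the work, as an engineer would, in place of code of your own. Each camera call takes 0.05 s, during which the arm holds its last target. There are 200 camera calls.

## Working session

There is one attempt and no reset: what is moved stays moved. The work goes in short steps, Python scripts to look and compute and a tool call to move; the robot and the scene stay as the last step left them, time stands still between calls to the robot, and variables do not carry over. Pictures are saved under pics/ and viewed, about 8 in all and at most 12, crops included, and the job is handed in when it is done.

Besides the shell and the picture viewer there is one more tool, called after "Call:" by a JSON object that holds its "method" and its "body". drive_tool: Moves the arm, as the interface text tells. Its arguments: {"type":"object","properties":{"motion":{"type":"array"},"grip":{"type":"number"}},"required":["motion"]}

```bash
mkdir -p pics; ls; cat > h.py <<'E'
import numpy as np, cv2
from scipy.spatial.transform import Rotation as R
from bench import arm
def save(cam,name):
    im=arm.get_image(cam); cv2.imwrite(f'pics/{name}.png',im[:,:,::-1]); return im
E
python3 - <<'E'
from h import *
for c in('top','scene'):
    save(c,c+'1'); print(c,arm.calibration(c))
print(arm.read_state(), arm.pinch_z)
E
```

```text
pics
top {'K': array([[457.1678159 ,   0.        , 328.85023026],
       [  0.        , 457.1678159 , 236.45816655],
       [  0.        ,   0.        ,   1.        ]]), 'eye': array([ 475.04634369,   -7.18426145, 1286.9077733 ]), 'attitude': array([-0.03093095,  0.03635462,  0.70922509, -0.70336434])}
scene {'K': array([[475.89739754,   0.        , 325.37449919],
       [  0.        , 475.89739754, 240.62810808],
       [  0.        ,   0.        ,   1.        ]]), 'eye': array([1041.65570493, -586.52580409,  849.90490312]), 'attitude': array([0.34801877, 0.11797125, 0.29586713, 0.88171898])}
{'clock': 0.1, 'joints': array([ 1.52860834e+00,  3.85472971e-01,  6.77736907e-03, -4.33742702e-04,
       -1.19402865e+00, -2.58610516e-01]), 'joint_vel': array([-0.00192227, -0.00240304,  0.00180071,  0.0021821 , -0.00123799,
       -0.00153663]), 'joint_efforts': array([-1.07417254e-03, -3.93320632e+01,  1.88926649e+01,  4.19795215e+00,
       -2.63306443e-03,  4.93216604e-06]), 'position': array([184.98076018, 596.36891391, 190.94111238]), 'ee_rot': array([-0.69904758,  0.10669675,  0.69918377,  0.10531069]), 'contact_force': array([1.06326959, 1.14413588, 0.69032147]), 'wrist_torque': array([-0.03677578,  0.06911189,  0.01752124]), 'gripper_width': 85.63330625452696} 18.700000000000003
```

View pics/top1.png

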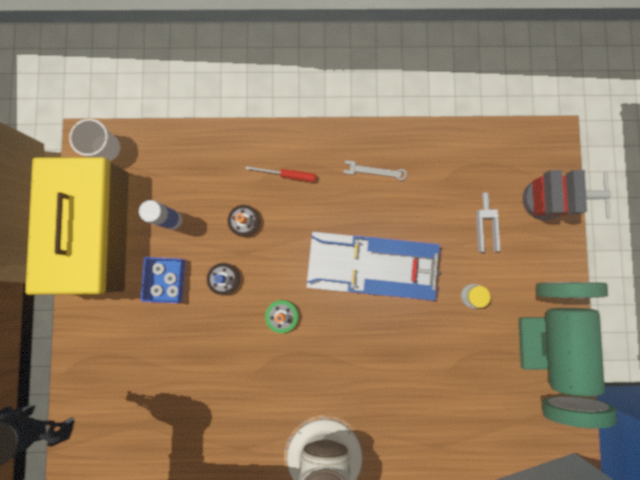

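View pics/scene1.png

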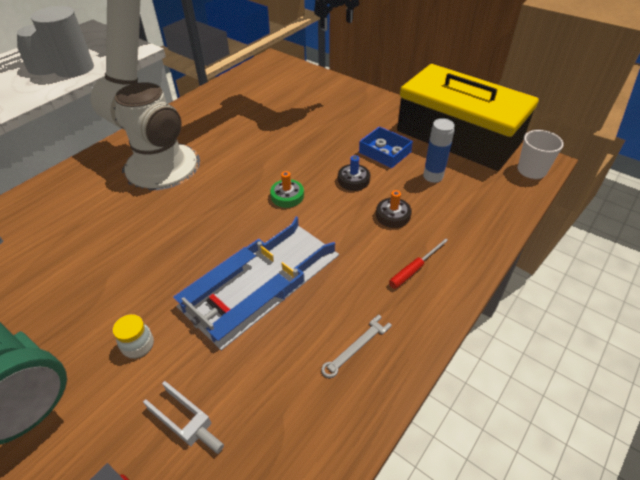

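Top view: castor (orange sleeve, black tyre) is near (243,220), the spare near (222,279) and the green look-alike near (282,317). The lane runs from its mouth at x≈310 to its end at x≈438, with the gate near (357,250). Next I'll look at enlarged crops.

```bash
python3 - <<'E'
import cv2
t=cv2.imread('pics/top1.png');
a=cv2.resize(t[215:315,300:450],None,fx=5,fy=5,interpolation=cv2.INTER_CUBIC)
cv2.imwrite('pics/lane_t.png',a)
s=cv2.imread('pics/scene1.png')
b=cv2.resize(s[210:350,170:350],None,fx=4,fy=4,interpolation=cv2.INTER_CUBIC)
cv2.imwrite('pics/lane_s.png',b)
c=cv2.resize(t[195:245,220:270],(500,500),interpolation=cv2.INTER_CUBIC)
d=cv2.resize(s[180:235,365:420],(500,500),interpolation=cv2.INTER_CUBIC)[:, :300]
cv2.imwrite('pics/cast.png',cv2.hconcat([c,d]))
E
```

```text
(no output)
```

View pics/lane_t.png

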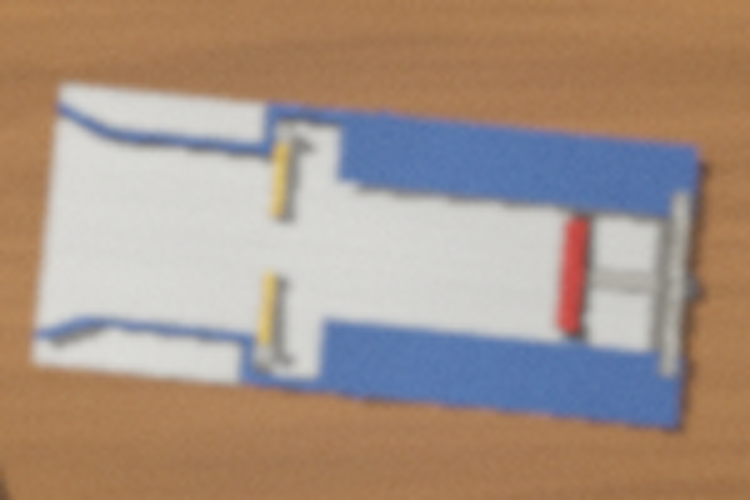

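View pics/cast.png

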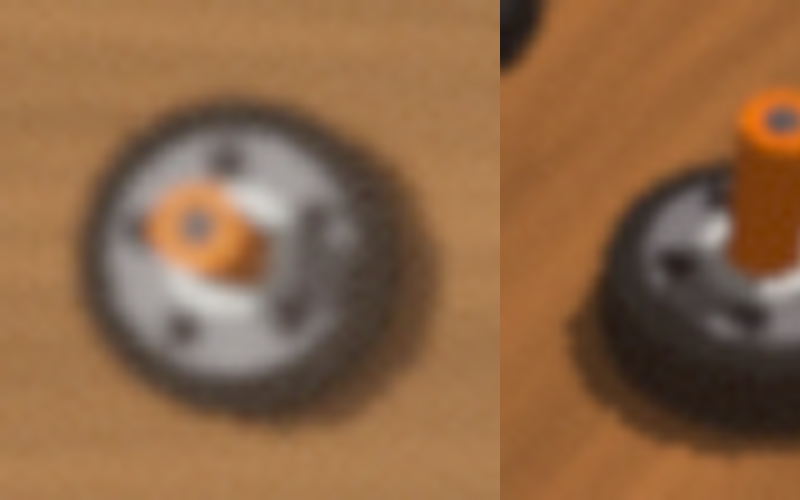

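View pics/lane_s.png

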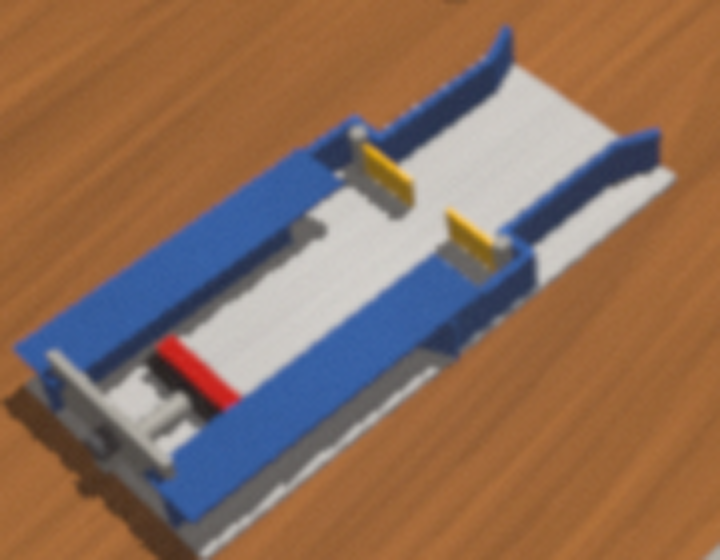

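```bash
cat >> h.py <<'E'
def proj(cam,P):
    c=arm.calibration(cam); r=R.from_quat(c['attitude'])
    p=r.inv().apply(np.atleast_2d(P)-c['eye'])*[1,-1,-1]
    q=p@c['K'].T; return q[:,:2]/q[:,2:]
def lane2w(L,P):
    P=np.atleast_2d(np.array(P,float)); c,s=np.cos(L[2]),np.sin(L[2])
    return np.c_[L[0]+c*P[:,0]-s*P[:,1], L[1]+s*P[:,0]+c*P[:,1], P[:,2]]
def unc(p,f,off): return (np.array(p,float)+.5)/f-.5+off
E
python3 - <<'E'
from h import *
from scipy.optimize import least_squares as ls
tp=unc([(62,84),(34,364),(340,183),(325,322),(278,215),(269,274)],5,[300,215])
tl=[(-125,78,4),(-125,-78,4),(30,37,37),(30,-37,37),(0,15,31),(0,-15,31)]
sp=unc([(675,178),(449,211),(412,184),(343,182)],4,[170,210])
sl=[(-125,78,4),(0,15,31),(0,-15,31),(30,-37,37)]
f=lambda L:np.r_[proj('top',lane2w(L,tl))-tp,proj('scene',lane2w(L,sl))-sp]
for w,n in((lambda L:f(L)[:6].ravel(),'top'),(lambda L:f(L)[6:].ravel(),'scene'),(lambda L:f(L).ravel(),'both')):
    r=ls(w,[480,-60,-1.6]);print(n,r.x)
L=r.x;print(f(L).round(2).tolist()); np.save('L',L)
ct=unc([(197,226)],10,[220,195]);cs=unc([(282,120)],500/55,[365,180])
for n,g in(('top',lambda p:proj('top',[*p,78])-ct),('scene',lambda p:proj('scene',[*p,78])-cs),('both',lambda p:np.r_[proj('top',[*p,78])-ct,proj('scene',[*p,78])-cs])):
    print(n,ls(lambda p:g(p).ravel(),[500,200]).x)
# plunger front, top view: red front edge
c=np.linspace(80,180,101);print('mouth',lane2w(L,[-62,0,4]))
pf=unc([(562,275)],5,[300,215]);print('plunger front x',c[np.argmin(np.linalg.norm(proj('top',lane2w(L,[(x,0,27) for x in c]))-pf,axis=1))])
s=arm.read_state();print(R.from_quat(s['ee_rot']).as_matrix().round(3))
E
```

```text
top [519.23917265 -87.11566911  -1.68516465]
scene [522.85431436 -87.78806885  -1.67850139]
both [520.73147442 -87.14905721  -1.6823078 ]
[[0.52, 0.02], [0.18, -0.66], [-0.75, -0.44], [-0.32, -1.27], [-0.16, 0.12], [0.57, -0.8], [-0.05, -0.41], [-1.13, -0.88], [-0.77, -0.96], [-0.05, -0.01]]
top [643.99093925 221.22416669]
scene [644.18230594 220.51688667]
both [644.02473435 220.97278823]
mouth [[527.63086619 -25.53413699   4.        ]]
plunger front x 159.0
[[-0.    -0.296 -0.955]
 [-0.002 -0.955  0.296]
 [-1.     0.002 -0.   ]]
```

Call:
{"method": "drive_tool", "body": {"motion": [[-20, 0, 0, -5.4], [-10, 0, 0, -5.4], [0, 19, -29, 0], [0, 19, -29, 0], [0, 19, -29, 0], [0, 19, -29, 0], [0, 19, -29, 0], [0, 19, -29, 0], [0, 19, -29, 0], [0, 19, -29, 0]], "grip": 70}}

```text
clock: 0.93
position: [399.5, 418.4, 221.5]
ee_rot: [-0.706, 0.04, 0.706, 0.039]
contact_force: [1.1, 0.8, -0.7]
gripper_width: 70.0
```

Call:
{"method": "drive_tool", "body": {"motion": [[0, 19, -29, 0], [0, 19, -29, 0], [0, 19, -29, 0], [0, 19, -29, 0], [0, 19, -29, 0], [0, 19, -29, 0], [0, 19, -29, 0], [0, 19, -29, 0], [0, 0, 0, 0], [0, 0, 0, 0]]}}

```text
clock: 1.77
position: [612.8, 241.2, 220.4]
ee_rot: [-0.705, 0.041, 0.707, 0.04]
contact_force: [-0.4, -0.2, 0.0]
gripper_width: 70.1
```

```bash
cat >> h.py <<'E'
def d(t):
    s=arm.read_state(); r=R.from_quat(s['ee_rot']); v=np.array(t)-s['position']; y=r.as_matrix()
    print('pos',s['position'].round(1),'t',s['clock'],'tool delta',r.inv().apply(v).round(1),'yaw y-axis',np.arctan2(y[1,1],y[0,1]).round(4),'F',s['contact_force'].round(1),'w',s['gripper_width'].round(1), 'xaxis',y[:,0].round(4))
E
python3 -c "
from h import *
d([644,221,41])"
```

```text
Traceback (most recent call last):
  File "h.py", line 16, in d
    print('pos',s['position'].round(1),'t',s['clock'],'tool delta',r.inv().apply(v).round(1),'yaw y-axis',np.arctan2(y[1,1],y[0,1]).round(4),'F',s['contact_force'].round(1),'w',s['gripper_width'].round(1), 'xaxis',y[:,0].round(4))
                                                                                                                                                                                 ^^^^^^^^^^^^^^^^^^^^^^^^
AttributeError: 'float' object has no attribute 'round'
```

```bash
sed -i "s/s\['gripper_width'\].round(1)/round(s['gripper_width'],1)/" h.py; python3 -c "
from h import *
d([644,221,41])"
```

```text
pos [612.8 241.2 220.4] t 1.7667 tool delta [179.4  16.2 -33.6] yaw y-axis -1.6865 F [-0.4 -0.2  0. ] w 70.1 xaxis [-0.0021 -0.001  -1.    ]
```

Call:
{"method": "drive_tool", "body": {"motion": [[0, 8, -17, 0], [0, 8, -17, 0], [30, 0, 0, 0], [30, 0, 0, 0], [30, 0, 0, 0], [20, 0, 0, 0], [0, 0, 0, 0], [0, 0, 0, 0]]}}

```text
clock: 2.43
position: [643.1, 223.7, 111.2]
ee_rot: [-0.705, 0.04, 0.707, 0.038]
contact_force: [1.7, 0.4, 1.6]
gripper_width: 69.8
```

```bash
python3 -c "
from h import *
d([644,221,41])
a=save('top','t2');b=save('scene','s2')
x=cv2.resize(a[185:245,215:275],(400,400),interpolation=3);y=cv2.resize(b[140:240,340:440],(400,400),interpolation=3)
cv2.imwrite('pics/g2.png',cv2.hconcat([x,y])[:,:,::-1])"
```

```text
pos [643.1 223.7 111.2] t 2.4333 tool delta [70.2  2.4 -1.3] yaw y-axis -1.6815 F [1.7 0.4 1.6] w 69.8 xaxis [-0.002  -0.0016 -1.    ]
```

View pics/g2.png

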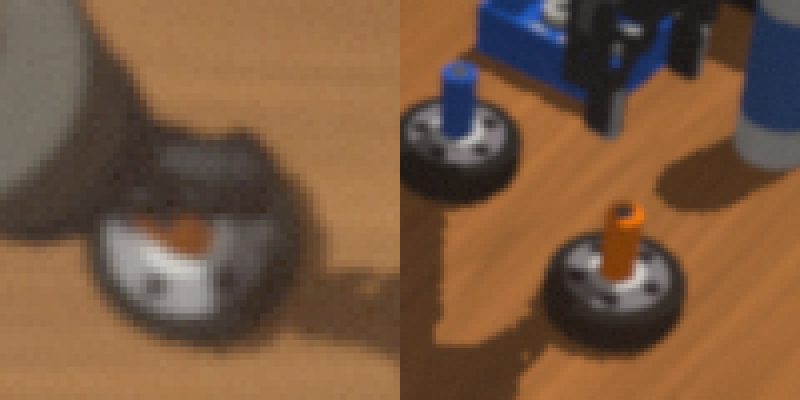

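The crop shows the open fingers above and straddling the orange sleeve, with tips near scene (391,173) and (412,159) and the sleeve top near (396,193). I'll check that this agrees by projection.

```bash
python3 -c "
from h import *
for z in (111,120): print(proj('scene',[[643+4,223.7+38,z],[643-4,223.7-38,z],[643,223.7,z]]).round(1).tolist())
print(proj('scene',[644,221,78]))"
```

```text
[[406.8, 174.1], [387.5, 189.1], [397.3, 181.5]]
[[407.3, 171.2], [387.8, 186.2], [397.7, 178.6]]
[[395.61435242 192.62142555]]
```

Call:
{"method": "drive_tool", "body": {"motion": [[15, 2, -1, 0], [15, 0, 0, 0], [15, 0, 0, 0], [15, 0, 0, 0], [10, 0, 0, 0], [0, 0, 0, 0], [0, 0, 0, 0]]}}

```text
clock: 3.12
position: [645.5, 221.4, 43.0]
ee_rot: [0.707, -0.039, -0.705, -0.04]
contact_force: [0.3, 0.7, 1.0]
gripper_width: 70.2
```

```bash
python3 -c "
from h import *
d([644,221,41])
a=save('top','t3');b=save('scene','s3')
x=cv2.resize(a[185:245,215:275],(400,400),interpolation=3);y=cv2.resize(b[140:240,340:440],(400,400),interpolation=3)
cv2.imwrite('pics/g3.png',cv2.hconcat([x,y])[:,:,::-1])"
```

```text
pos [645.5 221.4  43. ] t 3.1167 tool delta [2.  0.6 1.5] yaw y-axis -1.6826 F [0.3 0.7 1. ] w 70.2 xaxis [ 1.5e-03  4.0e-04 -1.0e+00]
```

View pics/g3.png

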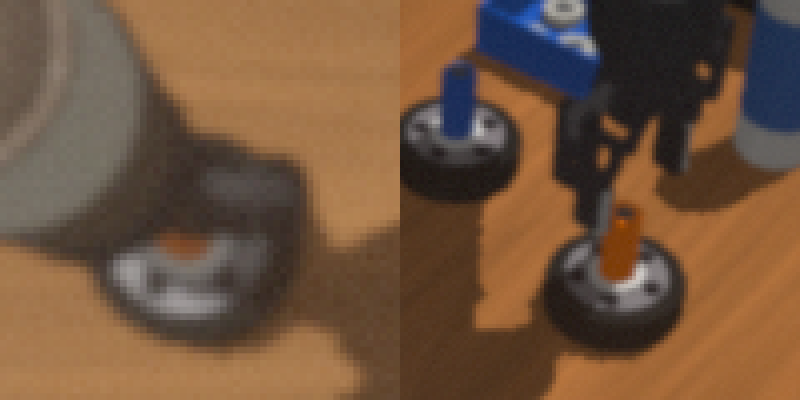

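```bash
python3 -c "
from h import *
p=np.array([645.5,221.4,0]);u=np.array([-.111,-.994,0])
for z in (43,53,63,73,83):
  P=[p+u*k+[0,0,z] for k in (42,-42,0)]
  print(z,'scene crop',((proj('scene',P)-[340,140])*4+[400,0]).round(0).tolist(),'top crop',((proj('top',P)-[215,185])*400/60).round(0).tolist())
import json;print((proj('scene',[[644,221,26],[644,221,78]])-[340,140])*4+[400,0])"
```

```text
43 scene crop [[577.0, 287.0], [660.0, 221.0], [619.0, 253.0]] top crop [[279.0, 233.0], [76.0, 212.0], [177.0, 222.0]]
53 scene crop [[578.0, 275.0], [661.0, 209.0], [621.0, 242.0]] top crop [[275.0, 230.0], [70.0, 209.0], [173.0, 219.0]]
63 scene crop [[580.0, 263.0], [663.0, 197.0], [622.0, 229.0]] top crop [[272.0, 226.0], [65.0, 205.0], [168.0, 216.0]]
73 scene crop [[581.0, 251.0], [665.0, 185.0], [624.0, 217.0]] top crop [[268.0, 223.0], [60.0, 202.0], [164.0, 212.0]]
83 scene crop [[583.0, 238.0], [667.0, 173.0], [626.0, 205.0]] top crop [[264.0, 220.0], [54.0, 198.0], [159.0, 209.0]]
[[613.78160242 272.67130972]
 [622.45740967 210.48570219]]
```

Call:
{"method": "drive_tool", "body": {"motion": [[2, 0, 1, 0], [0, 0, 0, 0], [0, 0, 0, 0], [0, 0, 0, 0], [0, 0, 0, 0], [0, 0, 0, 0], [0, 0, 0, 0], [0, 0, 0, 0]], "grip": 10}}

```text
clock: 3.88
position: [643.9, 221.1, 39.9]
ee_rot: [-0.706, 0.04, 0.706, 0.04]
contact_force: [-0.9, 0.2, -0.5]
gripper_width: 10.2
```

```bash
python3 -c "
from h import *
d([644,221,41])
a=save('top','t4');b=save('scene','s4')
x=cv2.resize(a[195:245,225:275],(400,500),interpolation=3);y=cv2.resize(b[150:225,365:425],(400,500),interpolation=3)
cv2.imwrite('pics/g4.png',cv2.hconcat([x,y])[:,:,::-1])"
```

```text
pos [643.9 221.1  39.9] t 3.8833 tool delta [-1.1  0.1 -0.1] yaw y-axis -1.6831 F [-0.9  0.2 -0.5] w 10.2 xaxis [-0.e+00 -1.e-04 -1.e+00]
```

View pics/g4.png

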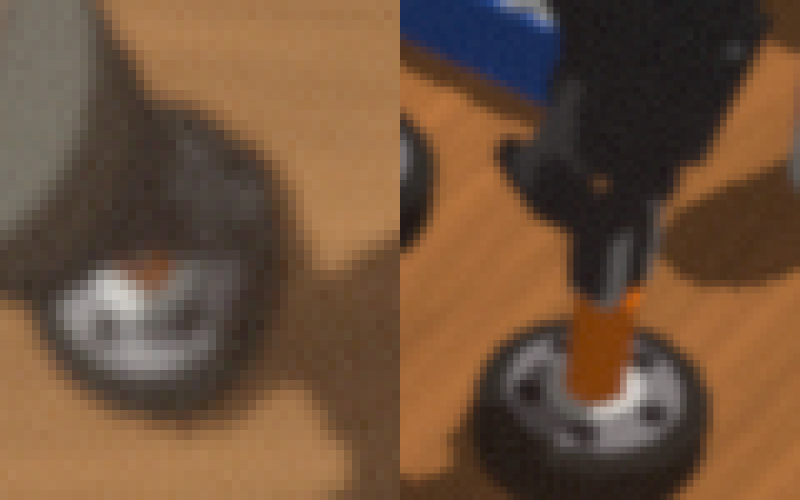

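The jaws closed to 10 mm, so they missed the sleeve. In the crop the tips (near (615,295) and (645,283)) are over the sleeve top, not beside it, so the fingers end about 35 mm higher than the reported TCP. I'll calibrate by touching the 78 mm sleeve top gently.

Call:
{"method": "drive_tool", "body": {"motion": [[1, 0, 0, 0], [1, 0, 0, 0], [0, 0, 0, 0]]}}

```text
clock: 4.23
position: [644.1, 221.3, 39.1]
ee_rot: [0.706, -0.04, -0.706, -0.039]
contact_force: [-2.4, -0.8, 5.6]
gripper_width: 9.9
```

Call:
{"method": "drive_tool", "body": {"motion": [[1, 0, 0, 0], [1, 0, 0, 0], [0, 0, 0, 0]]}}

```text
clock: 4.48
position: [644.2, 221.2, 39.0]
ee_rot: [0.706, -0.039, -0.706, -0.039]
contact_force: [-4.4, -1.0, 12.0]
gripper_width: 10.2
```

Call:
{"method": "drive_tool", "body": {"motion": [[1, 0, 0, 0], [1, 0, 0, 0], [0, 0, 0, 0]]}}

```text
clock: 4.73
position: [644.2, 221.2, 39.0]
ee_rot: [0.707, -0.039, -0.705, -0.039]
contact_force: [-8.0, -1.4, 19.3]
gripper_width: 9.6
```

Contact came at reported z = 39, where the true tip height is 78. The fingers therefore end 39 mm above the reported TCP, so I need reported z ≈ 2 for the grasp. Back off, open, then descend.

Call:
{"method": "drive_tool", "body": {"motion": [[-18, 0, 0, 0], [0, 0, 0, 0], [0, 0, 0, 0], [0, 0, 0, 0], [0, 0, 0, 0], [0, 0, 0, 0]], "grip": 65}}

```text
clock: 5.23
position: [643.4, 220.8, 50.7]
ee_rot: [-0.705, 0.04, 0.707, 0.039]
contact_force: [-0.8, -0.0, -0.5]
gripper_width: 64.9
```

Call:
{"method": "drive_tool", "body": {"motion": [[10, 0, 0, 0], [10, 0, 0, 0], [10, 0, 0, 0], [0, 0, 0, 0], [0, 0, 0, 0]]}}

```text
clock: 5.65
position: [643.1, 220.6, 20.1]
ee_rot: [-0.705, 0.04, 0.707, 0.039]
contact_force: [0.2, -0.4, 0.2]
gripper_width: 65.0
```

Call:
{"method": "drive_tool", "body": {"motion": [[9, 0, 0, 0], [9, 0, 0, 0], [0, 0, 0, 0], [0, 0, 0, 0]]}}

```text
clock: 5.98
position: [643.4, 220.8, 3.0]
ee_rot: [-0.705, 0.04, 0.707, 0.039]
contact_force: [0.6, 0.1, -0.0]
gripper_width: 65.2
```

Call:
{"method": "drive_tool", "body": {"motion": [[0, 0, 0, 0], [0, 0, 0, 0], [0, 0, 0, 0], [0, 0, 0, 0], [0, 0, 0, 0], [0, 0, 0, 0]], "grip": 10}}

```text
clock: 6.48
position: [644.3, 221.1, 4.6]
ee_rot: [0.706, -0.04, -0.706, -0.04]
contact_force: [-1.1, -1.3, 2.2]
gripper_width: 22.7
```

```bash
python3 -c "
from h import *
d([643,220.6,2])"
```

```text
pos [644.3 221.1   4.6] t 6.4833 tool delta [2.6 0.6 1.2] yaw y-axis -1.6829 F [-1.1 -1.3  2.2] w 22.7 xaxis [ 8.e-04  1.e-04 -1.e+00]
```

Gripped: 22.7 mm on the 24 mm sleeve. Lift, and meanwhile check the lane's centre line against the lip edges.

Call:
{"method": "drive_tool", "body": {"motion": [[-17, 0, 0, 0], [-17, 0, 0, 0], [-17, 0, 0, 0], [-17, 0, 0, 0], [0, 0, 0, 0], [0, 0, 0, 0]]}}

```text
clock: 6.98
position: [643.3, 221.3, 71.1]
ee_rot: [-0.706, 0.04, 0.706, 0.04]
contact_force: [-0.6, 0.3, -6.6]
gripper_width: 22.7
```

```bash
python3 -c "
from h import *
L=np.load('L.npy')
Q=unc([(340,183),(660,212),(325,322),(655,350)],5,[300,215])
from scipy.optimize import least_squares as ls
for q in Q: 
  r=ls(lambda p:(proj('top',lane2w(L,[p[0],p[1],37]))-q).ravel(),[80,0]).x;print('top lip edge lane xy',r.round(1))
# profile across slot & mouth in top image
im=cv2.imread('pics/top1.png').astype(int)
for x,z in((70,37),(110,37)):
  ys=np.arange(-90,91,2.5);p=proj('top',lane2w(L,[(x,y,z) for y in ys])).astype(np.float32)
  v=cv2.remap(im.astype(np.float32),p[:,0],p[:,1],1)[:,0];b=v[:,0]-v[:,2]
  print(x,[(float(y),int(k)) for y,k in zip(ys,b) if 25<abs(y)<85])
d(lane2w(L,[-62,0,70])[0])"
```

```text
top lip edge lane xy [32.2 36. ]
top lip edge lane xy [208.2  38.3]
top lip edge lane xy [ 31.2 -40.3]
top lip edge lane xy [211.6 -37. ]
70 [(-82.5, -71), (-80.0, -30), (-77.5, 28), (-75.0, 65), (-72.5, 80), (-70.0, 84), (-67.5, 84), (-65.0, 83), (-62.5, 82), (-60.0, 82), (-57.5, 82), (-55.0, 82), (-52.5, 83), (-50.0, 84), (-47.5, 83), (-45.0, 81), (-42.5, 75), (-40.0, 51), (-37.5, 23), (-35.0, 4), (-32.5, -1), (-30.0, -3), (-27.5, -4), (27.5, -3), (30.0, -2), (32.5, 0), (35.0, 17), (37.5, 52), (40.0, 74), (42.5, 81), (45.0, 83), (47.5, 83), (50.0, 84), (52.5, 84), (55.0, 84), (57.5, 81), (60.0, 82), (62.5, 83), (65.0, 82), (67.5, 81), (70.0, 79), (72.5, 67), (75.0, 34), (77.5, -13), (80.0, -57), (82.5, -77)]
110 [(-82.5, -72), (-80.0, -39), (-77.5, 16), (-75.0, 64), (-72.5, 83), (-70.0, 88), (-67.5, 88), (-65.0, 86), (-62.5, 86), (-60.0, 85), (-57.5, 85), (-55.0, 85), (-52.5, 86), (-50.0, 86), (-47.5, 85), (-45.0, 85), (-42.5, 78), (-40.0, 58), (-37.5, 27), (-35.0, 5), (-32.5, -1), (-30.0, -3), (-27.5, -4), (27.5, -4), (30.0, -4), (32.5, 0), (35.0, 18), (37.5, 48), (40.0, 73), (42.5, 83), (45.0, 85), (47.5, 84), (50.0, 83), (52.5, 84), (55.0, 83), (57.5, 84), (60.0, 85), (62.5, 85), (65.0, 85), (67.5, 85), (70.0, 83), (72.5, 75), (75.0, 37), (77.5, -15), (80.0, -57), (82.5, -76)]
pos [643.3 221.3  71.1] t 6.9833 tool delta [  1.  258.3  87.1] yaw y-axis -1.6838 F [-0.6  0.3 -6.6] w 22.7 xaxis [-9.e-04  8.e-04 -1.e+00]
```

Call:
{"method": "drive_tool", "body": {"motion": [[0, 18.4, 6.4, 0], [0, 18.4, 6.4, 0], [0, 18.4, 6.4, 0], [0, 18.4, 6.4, 0], [0, 18.4, 6.4, 0], [0, 18.4, 6.4, 0], [0, 18.4, 6.4, 0], [0, 18.4, 6.4, 0], [0, 18.4, 6.4, 0], [0, 18.4, 6.4, 0]]}}

```text
clock: 7.82
position: [557.2, 44.3, 69.4]
ee_rot: [-0.704, 0.04, 0.708, 0.04]
contact_force: [-0.3, 0.6, -5.5]
gripper_width: 22.5
```

Call:
{"method": "drive_tool", "body": {"motion": [[0, 18.4, 6.4, 0], [0, 18.4, 6.4, 0], [0, 18.4, 6.4, 0], [0, 18.4, 6.4, 0], [0, 0, 0, 0], [0, 0, 0, 0], [0, 0, 0, 0]]}}

```text
clock: 8.4
position: [525.5, -24.7, 70.8]
ee_rot: [-0.705, 0.04, 0.707, 0.04]
contact_force: [0.1, -0.6, -5.3]
gripper_width: 22.5
```

```bash
python3 -c "
from h import *
import time
d([526,-25,70]);arm.get_image('top');d([526,-25,70])
a=save('top','t5');b=save('scene','s5')
x=cv2.resize(a[215:315,295:375],(400,500),interpolation=3);y=cv2.resize(b[180:280,235:335],(400,400),interpolation=3)
y=cv2.copyMakeBorder(y,0,100,0,0,cv2.BORDER_CONSTANT)
cv2.imwrite('pics/g5.png',cv2.hconcat([x,y])[:,:,::-1])"
```

```text
pos [525.5 -24.7  70.8] t 8.4 tool delta [ 0.8  0.2 -0.5] yaw y-axis -1.6836 F [ 0.1 -0.6 -5.3] w 22.5 xaxis [-0.0016 -0.     -1.    ]
pos [525.9 -24.4  71.1] t 8.45 tool delta [ 1.1  0.6 -0.2] yaw y-axis -1.6829 F [ 0.9  0.8 -4.8] w 22.1 xaxis [-0.001  0.    -1.   ]
```

View pics/g5.png

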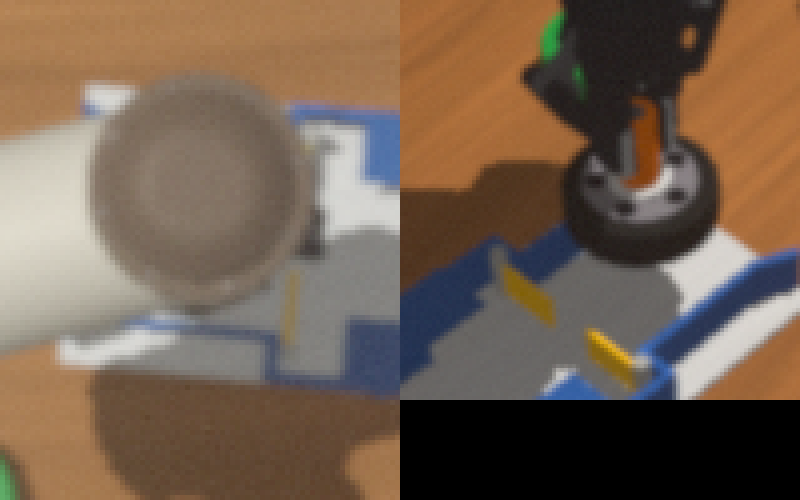

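The scene crop shows the wheel level in the jaws, above the mouth and before the shut gate; the arm hides it from above. Lower it with force checks.

Call:
{"method": "drive_tool", "body": {"motion": [[0, 0, 0, 0], [13, 0, 0, 0], [13, 0, 0, 0], [0, 0, 0, 0]]}}

```text
clock: 8.88
position: [523.9, -24.7, 43.6]
ee_rot: [-0.704, 0.04, 0.708, 0.039]
contact_force: [-1.3, -0.8, -6.9]
gripper_width: 22.7
```

Call:
{"method": "drive_tool", "body": {"motion": [[4, 0, 0, 0], [4, 0, 0, 0], [0, 0, 0, 0]]}}

```text
clock: 9.13
position: [526.0, -24.7, 37.6]
ee_rot: [-0.706, 0.04, 0.706, 0.04]
contact_force: [-1.0, 0.8, -5.3]
gripper_width: 22.4
```

Call:
{"method": "drive_tool", "body": {"motion": [[4, 0, 0, 0], [4, 0, 0, 0], [0, 0, 0, 0]]}}

```text
clock: 9.38
position: [525.5, -24.9, 29.3]
ee_rot: [-0.706, 0.04, 0.706, 0.04]
contact_force: [-1.3, -0.1, -5.7]
gripper_width: 22.6
```

Call:
{"method": "drive_tool", "body": {"motion": [[4, 0, 0, 0], [4, 0, 0, 0], [0, 0, 0, 0]]}}

```text
clock: 9.63
position: [525.3, -24.9, 21.0]
ee_rot: [-0.705, 0.04, 0.707, 0.04]
contact_force: [0.3, -0.2, -5.4]
gripper_width: 22.6
```

Call:
{"method": "drive_tool", "body": {"motion": [[4, 0, 0, 0], [4, 0, 0, 0], [0, 0, 0, 0]]}}

```text
clock: 9.88
position: [525.3, -24.9, 13.0]
ee_rot: [-0.705, 0.04, 0.707, 0.04]
contact_force: [-0.4, 0.3, -5.7]
gripper_width: 22.5
```

Call:
{"method": "drive_tool", "body": {"motion": [[2, 0, 0, 0], [2, 0, 0, 0], [0, 0, 0, 0], [0, 0, 0, 0]]}}

```text
clock: 10.22
position: [526.0, -24.8, 9.8]
ee_rot: [-0.706, 0.04, 0.706, 0.04]
contact_force: [-0.7, 0.4, -5.7]
gripper_width: 22.2
```

Call:
{"method": "drive_tool", "body": {"motion": [[1, 0, 0, 0], [1, 0, 0, 0], [0, 0, 0, 0], [0, 0, 0, 0]]}}

```text
clock: 10.55
position: [526.3, -24.7, 8.6]
ee_rot: [0.706, -0.04, -0.706, -0.04]
contact_force: [-1.5, 0.6, 2.0]
gripper_width: 22.7
```

Call:
{"method": "drive_tool", "body": {"motion": [[0.5, 0, 0, 0], [0.5, 0, 0, 0], [0, 0, 0, 0], [0, 0, 0, 0]]}}

```text
clock: 10.88
position: [526.4, -24.8, 8.5]
ee_rot: [0.706, -0.04, -0.706, -0.039]
contact_force: [-3.9, 1.5, 8.8]
gripper_width: 22.1
```

Call:
{"method": "drive_tool", "body": {"motion": [[-0.8, 0, 0, 0], [0, 3, 0, 0], [0, 3, 0, 0], [0, 3, 0, 0], [0, 3, 0, 0], [0, 3, 0, 0], [0, 3, 0, 0], [0, 3, 0, 0]]}}

```text
clock: 11.55
position: [526.1, -44.5, 8.7]
ee_rot: [0.708, -0.039, -0.704, -0.041]
contact_force: [-0.7, 11.9, 6.5]
gripper_width: 22.3
```

```bash
cat >> h.py <<'E'
def ln():
    L=np.load('L.npy');s=arm.read_state();c,q=np.cos(L[2]),np.sin(L[2]);v=s['position'][:2]-L[:2];f=s['contact_force']
    print('t',s['clock'],'lane x,y',(c*v[0]+q*v[1]).round(1),(-q*v[0]+c*v[1]).round(1),'z',s['position'][2].round(1),'F lane',(c*f[0]+q*f[1]).round(1),(-q*f[0]+c*f[1]).round(1),f[2].round(1),'w',round(s['gripper_width'],1),'joints',s['joints'].round(2))
E
python3 -c "
from h import *
ln()"
```

```text
t 11.55 lane x,y -42.9 0.6 z 8.7 F lane -11.8 -2.0 6.5 w 22.3 joints [ 0.22  0.43 -0.46 -0.   -0.68  1.24]
```

Call:
{"method": "drive_tool", "body": {"motion": [[-0.5, 3, 0.5, 0], [0, 3, 0.5, 0], [0, 3, 0, 0], [0, 3, 0, 0], [0, 3, 0, 0]]}}

```text
clock: 11.97
position: [523.8, -58.8, 8.8]
ee_rot: [0.708, -0.039, -0.704, -0.041]
contact_force: [1.7, 10.9, 2.7]
gripper_width: 22.6
```

```bash
python3 -c "
from h import *
ln()"
```

```text
t 11.9667 lane x,y -28.5 -0.1 z 8.8 F lane -11.0 0.5 2.7 w 22.6 joints [ 0.2   0.43 -0.46 -0.   -0.67  1.26]
```

Call:
{"method": "drive_tool", "body": {"motion": [[0, 3, 0, 0], [0, 3, 0, 0], [0, 3, 0, 0], [0, 3, 0, 0], [0, 3, 0, 0], [0, 3, 0, 0], [0, 3, 0, 0], [0, 3, 0, 0]]}}

```text
clock: 12.63
position: [521.5, -82.1, 8.9]
ee_rot: [0.708, -0.038, -0.704, -0.041]
contact_force: [1.9, 14.4, 2.8]
gripper_width: 22.6
```

```bash
python3 -c "
from h import *
ln()"
```

```text
t 12.6333 lane x,y -5.1 0.2 z 8.9 F lane -14.5 0.3 2.8 w 22.6 joints [ 0.15  0.43 -0.46 -0.   -0.67  1.31]
```

Call:
{"method": "drive_tool", "body": {"motion": [[0, 3, 0, 0], [0, 3, 0, 0], [0, 3, 0, 0], [0, 3, 0, 0], [0, 3, 0, 0], [0, 3, 0, 0], [0, 3, 0, 0], [0, 3, 0, 0], [0, 3, 0, 0], [0, 3, 0, 0]]}}

```text
clock: 13.47
position: [517.6, -112.5, 8.8]
ee_rot: [0.708, -0.039, -0.704, -0.04]
contact_force: [1.6, 12.6, 3.7]
gripper_width: 22.5
```

Call:
{"method": "drive_tool", "body": {"motion": [[0, 3, 0, 0], [0, 3, 0, 0], [0, 3, 0, 0], [0, 3, 0, 0], [0, 3, 0, 0], [0, 3, 0, 0], [0, 3, 0, 0]]}}

```text
clock: 14.05
position: [514.3, -134.3, 8.7]
ee_rot: [0.707, -0.039, -0.705, -0.04]
contact_force: [0.7, 7.0, 4.1]
gripper_width: 23.0
```

```bash
python3 -c "
from h import *
ln()"
```

```text
t 14.05 lane x,y 47.6 -1.2 z 8.7 F lane -7.0 -0.1 4.1 w 23.0 joints [ 0.05  0.44 -0.45 -0.   -0.68  1.41]
```

Call:
{"method": "drive_tool", "body": {"motion": [[0, 3, 0, 0], [0, 3, 0, 0], [0, 3, 0, 0], [0, 3, 0, 0], [0, 3, 0, 0], [0, 3, 0, 0], [0, 3, 0, 0], [0, 3, 0, 0], [0, 3, 0, 0], [0, 2, 0, 0]]}}

```text
clock: 14.88
position: [509.6, -164.0, 8.6]
ee_rot: [0.706, -0.04, -0.706, -0.04]
contact_force: [1.7, 5.3, 5.3]
gripper_width: 22.4
```

Call:
{"method": "drive_tool", "body": {"motion": [[0, 1.5, 0, 0], [0, 1.5, 0, 0], [0, 1.5, 0, 0], [0, 1.5, 0, 0], [0, 1.5, 0, 0], [0, 1.5, 0, 0], [0, 1.5, 0, 0], [0, 1.5, 0, 0], [0, 1.5, 0, 0], [0, 1.5, 0, 0]]}}

```text
clock: 15.72
position: [507.7, -178.6, 8.6]
ee_rot: [0.706, -0.039, -0.706, -0.04]
contact_force: [1.9, 4.9, 2.6]
gripper_width: 22.5
```

```bash
python3 -c "
from h import *
ln()"
```

```text
t 15.7167 lane x,y 92.4 -2.8 z 8.6 F lane -5.0 1.4 2.6 w 22.5 joints [-0.04  0.45 -0.43 -0.   -0.69  1.5 ]
```

Call:
{"method": "drive_tool", "body": {"motion": [[0, 1.5, -0.1, 0], [0, 1.5, -0.1, 0], [0, 1.5, -0.1, 0], [0, 1.5, -0.1, 0], [0, 1.5, -0.1, 0], [0, 1.5, -0.1, 0], [0, 1.5, -0.1, 0], [0, 1.5, -0.1, 0], [0, 1.5, -0.1, 0], [0, 1.5, -0.1, 0]]}}

```text
clock: 16.55
position: [506.7, -193.6, 8.6]
ee_rot: [-0.706, 0.039, 0.706, 0.04]
contact_force: [0.7, 7.0, 6.2]
gripper_width: 22.3
```

Call:
{"method": "drive_tool", "body": {"motion": [[0, 1, 0, 0], [0, 1, 0, 0], [0, 1, 0, 0], [0, 1, 0, 0]]}}

```text
clock: 16.88
position: [506.4, -197.6, 8.6]
ee_rot: [-0.706, 0.039, 0.706, 0.04]
contact_force: [0.7, 6.5, 9.2]
gripper_width: 22.6
```

Call:
{"method": "drive_tool", "body": {"motion": [[0, 1, 0, 0], [0, 1, 0, 0], [0, 1, 0, 0]]}}

```text
clock: 17.13
position: [506.2, -200.5, 8.6]
ee_rot: [0.706, -0.039, -0.706, -0.04]
contact_force: [1.4, 5.7, 3.2]
gripper_width: 22.8
```

Call:
{"method": "drive_tool", "body": {"motion": [[0, 1, 0, 0], [0, 1, 0, 0], [0, 1, 0, 0]]}}

```text
clock: 17.38
position: [505.8, -203.4, 8.6]
ee_rot: [0.706, -0.039, -0.706, -0.04]
contact_force: [1.3, 6.4, 7.6]
gripper_width: 22.2
```

Call:
{"method": "drive_tool", "body": {"motion": [[0, 1, 0, 0], [0, 1, 0, 0]]}}

```text
clock: 17.55
position: [505.6, -205.4, 8.6]
ee_rot: [0.706, -0.039, -0.706, -0.04]
contact_force: [0.1, 7.7, 7.1]
gripper_width: 22.1
```

Call:
{"method": "drive_tool", "body": {"motion": [[0, 1, 0, 0], [0, 1, 0, 0]]}}

```text
clock: 17.72
position: [505.5, -206.3, 8.7]
ee_rot: [0.706, -0.039, -0.706, -0.04]
contact_force: [0.5, 15.6, 10.2]
gripper_width: 22.2
```

The wheel stopped at lane x ≈ 120, which matches the plunger measured in the image, and the force rose to 15.6 N. Press a little more and hold.

Call:
{"method": "drive_tool", "body": {"motion": [[0, 0.3, 0, 0], [0, 0, 0, 0], [0, 0, 0, 0], [0, 0, 0, 0], [0, 0, 0, 0], [0, 0, 0, 0]]}}

```text
clock: 18.22
position: [505.5, -206.3, 8.7]
ee_rot: [0.706, -0.039, -0.706, -0.04]
contact_force: [0.9, 13.2, 7.9]
gripper_width: 22.4
```

```bash
python3 -c "
from h import *
ln()
b=save('scene','s6')
y=cv2.resize(b[200:350,170:370],(800,600),interpolation=3)
cv2.imwrite('pics/g6.png',y[:,:,::-1])"
```

```text
t 18.2167 lane x,y 120.1 -1.9 z 8.7 F lane -13.3 -0.6 7.9 w 22.4 joints [-0.09  0.46 -0.41 -0.   -0.7   1.55]
```

View pics/g6.png

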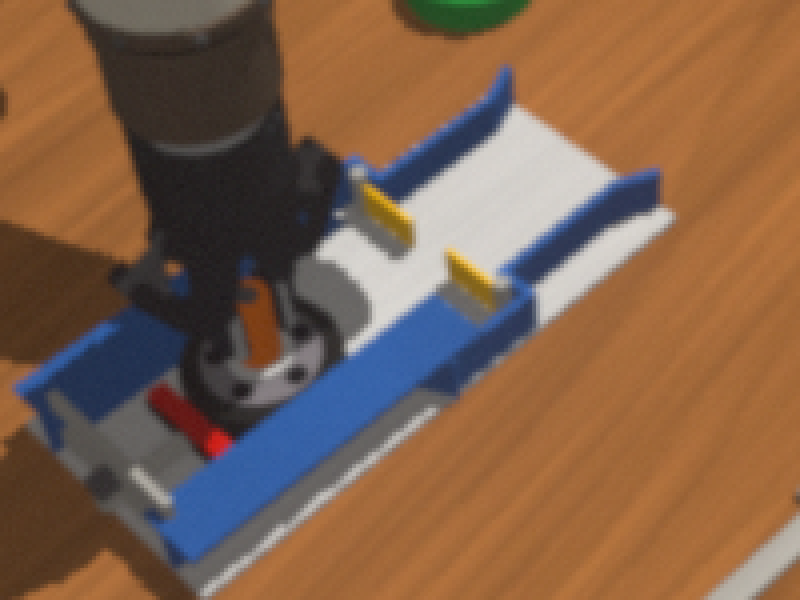

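The scene shows the wheel flat against the red feeler bar (near (190,425)) and both yellow leaves shut behind it. One firmer press held briefly, then let go.

Call:
{"method": "drive_tool", "body": {"motion": [[0, 0.5, 0, 0], [0, 0.3, 0, 0], [0, 0, 0, 0], [0, 0, 0, 0], [0, 0, 0, 0], [0, 0, 0, 0], [0, 0, 0, 0]]}}

```text
clock: 18.85
position: [505.5, -206.3, 8.8]
ee_rot: [0.706, -0.039, -0.706, -0.041]
contact_force: [0.9, 16.0, 8.5]
gripper_width: 22.7
```

Call:
{"method": "drive_tool", "body": {"motion": [[0, 0, 0, 0], [0, 0, 0, 0], [0, 0, 0, 0], [0, 0, 0, 0], [0, 0, 0, 0]], "grip": 56}}

```text
clock: 19.27
position: [504.4, -209.3, 7.7]
ee_rot: [-0.705, 0.04, 0.707, 0.04]
contact_force: [-0.5, 0.6, -0.7]
gripper_width: 55.8
```

Call:
{"method": "drive_tool", "body": {"motion": [[-5, 0, 0, 0], [-10, 0, 0, 0], [-15, 0, 0, 0], [-20, 0, 0, 0], [-20, 0, 0, 0], [-20, 0, 0, 0], [-20, 0, 0, 0], [0, -30, 20, 0], [0, -30, 20, 0], [0, 0, 0, 0]]}}

```text
clock: 20.1
position: [469.2, -141.7, 119.4]
ee_rot: [-0.706, 0.038, 0.706, 0.039]
contact_force: [-1.0, 0.6, -0.0]
gripper_width: 55.9
```

Call:
{"method": "drive_tool", "body": {"motion": [[0, -30, 20, 0], [0, -30, 20, 0], [0, -30, 20, 0], [0, -30, 20, 0], [0, -30, 20, 0], [0, 0, 0, 0], [0, 0, 0, 0]]}}

```text
clock: 20.68
position: [389.7, 17.1, 119.4]
ee_rot: [0.707, -0.038, -0.705, -0.038]
contact_force: [0.9, 0.2, 0.9]
gripper_width: 55.8
```

```bash
python3 -c "
from h import *
a=save('top','t7');b=save('scene','s7')
x=cv2.resize(a[215:315,300:450],(600,400),interpolation=3)[:, 200:];y=cv2.resize(b[210:350,170:350],(514,400),interpolation=3)[:,:400]
cv2.imwrite('pics/g7.png',cv2.hconcat([x,y])[:,:,::-1])"
```

```text
(no output)
```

View pics/g7.png

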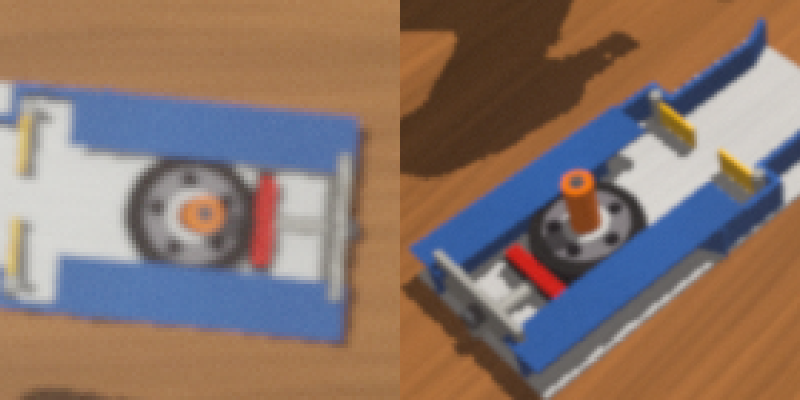

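The wheel is flat against the red bar (top crop (265,220)), gate leaves are shut, and the gripper is clear. I'll check the bar's travel numerically.

```bash
python3 -c "
from h import *
L=np.load('L.npy')
pr=np.arange(90,200,.5);out=[]
for n in('t7','top1'):
  im=cv2.imread(f'pics/{n}.png').astype(np.float32)
  for y in(-26,-20,20,26):
    p=proj('top',lane2w(L,[(x,y-1.2,27) for x in pr])).astype(np.float32)
    v=cv2.remap(im,p[:,0],p[:,1],1)[:,0];w=np.clip(v[:,2]-v[:,1]-40,0,None);out.append((w*pr).sum()/w.sum())
print(np.round(out,1))
from scipy.optimize import least_squares as ls
q=[300+(200+204+.5)/4-.5,215+(213+.5)/4-.5]
print('sleeve top lane xy',ls(lambda p:(proj('top',lane2w(L,[*p,82]))-q).ravel(),[120,0]).x)"
```

```text
[168.9 169.  169.6 169.7 165.1 164.8 165.2 165.3]
sleeve top lane xy [119.04531153  -2.05079578]
```

The centroid moved about 4.2 mm of the expected 6. The wheel's shading biases that, so I'll check the bar's rear edge, which the wheel does not affect, in both cameras.

```bash
python3 -c "
from h import *
L=np.load('L.npy');pr=np.arange(140,190,.25)
for cam,ns in(('top',('top1','t7')),('scene',('scene1','s7'))):
  for n in ns:
    im=cv2.imread(f'pics/{n}.png').astype(np.float32);o=[]
    for y in(-25,-20,-15,-10,0,10,20,25):
      p=proj(cam,lane2w(L,[(x,y-1.2,27) for x in pr])).astype(np.float32)
      v=cv2.remap(im,p[:,0],p[:,1],2)[:,0];w=v[:,2]-v[:,1];h=w>w.max()/2
      o.append((pr[h].min(),pr[h].max()))
    print(n,np.round(o,1).T.tolist())"
```

```text
top1 [[159.0, 158.8, 159.2, 159.2, 159.2, 159.0, 159.5, 159.5], [170.8, 170.5, 171.0, 171.0, 171.5, 171.0, 171.0, 171.0]]
t7 [[162.2, 162.0, 162.0, 162.5, 140.0, 161.8, 163.0, 164.0], [175.5, 176.0, 176.5, 176.8, 175.8, 175.8, 176.5, 176.0]]
scene1 [[159.2, 159.5, 159.8, 159.5, 159.5, 159.8, 160.0, 159.5], [170.8, 171.8, 171.8, 171.5, 171.2, 171.5, 171.5, 171.5]]
s7 [[165.0, 164.8, 165.0, 164.2, 165.0, 164.8, 164.5, 164.2], [176.8, 177.5, 177.5, 177.5, 177.5, 177.5, 177.8, 177.5]]
```

```bash
python3 -c "
from h import *
print(arm.job_done())"
```

```text
the job is handed in; nothing more can be done
None
```

The castor is stored: it lies flat in the lane against the buffer, the gate is shut behind it, and the job was handed in at about 21 s. I set the wheel down in the lane mouth, pushed it through the gate at up to about 15 N, pressed it on the buffer at about 16 N including friction, and let go.

**Last checks**
- **Stop:** the wheel stopped rigidly at lane x ≈ 120 mm, which matches the nose position I estimated from the pictures beforehand.
- **Final pictures:** they show the wheel flat against the red feeler bar, both leaves shut and the gripper clear. I did not measure the other objects again afterwards. I saw no unplanned contact in the forces.
- **Feeler bar travel:** the rear-edge measurement gave 5.2 mm from the top camera and 6.0 mm from the scene camera, against 6 mm for fully home. A coarser measurement from the top camera gave only 4.2 mm, which I put down to shading by the wheel.

**What disagreed**
- **Finger height:** the fingers end about 39 mm above the reported TCP, so my first grasp closed above the sleeve. I found the offset by touching the sleeve top with about 19 N, then regripped correctly.
- **Lane position:** the two cameras differed by about 3.6 mm in the lane's sideways position. I used the top view, and the wheel went in without touching the walls.

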